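Stand the gear shaft in the empty assembly stand

TASK

Of the shafts on the transmission bench, take the one that carries a toothed gear and stand it upright, flanged foot down, inside the tube of the empty assembly stand. Lower it until its foot is on the bottom of the tube before letting go, and leave the other two shafts as they are.

Things in the scene. Friction and masses are not known exactly. Their poses are not given: they have to be found in the camera images.
- gear_shaft_neck (a point): Bare steel shaft, 130 mm tall, 0.5 kg, loose, upright on the bench on a round foot (40 mm diameter, 10 mm high); the only one with a toothed gear (57 mm diameter, 46 to 60 mm above the foot's underside). Above the gear a plain neck, 22 mm diameter, to the top: grasp it there from above. Point: on the axis in the neck, 90 mm above the underside, 30 mm above the gear, 40 mm below the top; z up.
- stand_floor (a point): Empty stand, fixed on the bench: grey round base plate (100 mm diameter, 10 mm thick) with an upright open steel tube in its middle (62 mm inside, 72 mm outside diameter, rim 48 mm above the bench). Point: centre of the tube's floor, 38 mm below the rim, 10 mm above the bench; z up. The shaft's foot has 11 mm to spare all round; its gear ends 8 mm above the rim.
- plain_shaft_mid (a point): A bystander: steel shaft without a gear, 130 mm tall, 22 mm diameter on a 40 mm foot, standing loose on the bench. The point is on its axis half-way up (65 mm above its underside).
- short_shaft_mid (a point): A bystander: shorter, thicker steel shaft without a gear, 100 mm tall, 26 mm diameter on a 40 mm foot, standing loose in a second stand just like the empty one (its foot is 10 mm above the bench). The point is on its axis half-way up (50 mm above its underside).
There are look-alikes about, which are no part of the job. Leave any pink or turquoise look-alike of the part that bears gear_shaft_neck alone.

How it is judged:
By the outcome, as a careful person would: the job done as asked, in the order asked, and still so for the second after the job is handed in, with the robot touching nothing.
It also fails if it takes over 42 s, if anything falls off the work surface, if the arm or the gripper's body presses on something with over 40 N, if the wrist force passes 120 N, or if a joint passes its speed limit or range.

ROBOT

A 7-joint arm with a two-finger parallel gripper is mounted at the origin on the work surface. World frame = base frame: x ahead of the robot, y to its left, z up, the work surface at z = 0. Lengths are in mm, angles in rad, forces in N, time in s.
With the tool pointing down it reaches from about 400 to 925 mm from the base axis. Payload 5.6 kg.
Tool frame: the origin (TCP) lies at the very end of the fingers, on their centre line; the grasp point (between the pads) lies 19 mm behind it; z points along the fingers, y is the line along which they close (so a half turn about z gives the same grasp; the last joint's range is limited). The gripper opens to 85 mm and grips with 20 to 120 N. Pads are 22 mm wide; open, the fingers measure 114 mm over their backs; the gripper's body (76 mm by 85 mm) begins 54 mm behind the grasp point. The pads swing forward as they close: fully open they stand 13 mm farther back than shut.
Start: joints at [-1.388, 0.468, -0.012, 1.603, 0.006, 1.071, -0.056], TCP at [145.568, 633.498, 201.19] pointing down, gripper open.
Joint ranges: [-2.53, 2.53], [-0.31, 2.02], [-1.57, 1.55], [0.28, 2.44], [-1.29, 4.43], [0.15, 1.84], [-2.92, 2.92]. Speed limits (rad/s): [2.57, 2.57, 3.14, 3.14, 3.14, 3.14, 3.14].

INTERFACE

Orientations are given as a rotation vector (axis times angle).
In Python, from bench import bot gives the robot as it stands. The module is installed in compiled form; this text tells all that it offers.
- The arm moves only by the shell command python3 -m creep 'ROWS' [FORCE]. ROWS is JSON, a list that holds one entry, the list of rows, each a list of 5 numbers: the shift along the tool's x, y, z in mm, then the turn about the tool's z in degrees, then the closure, from 0 (fully open) to 1 (shut). A call has 1 to 20 rows; each row shifts and turns the commanded pose from where the row before left it, along the tool's axes as they then stand; what a row does not reach is not made up. A row lasts 1/8 s, in which the tool goes at most 62.5 mm and 10.7 degrees, less where a joint would pass 70% of its speed; a pose out of reach is approached as far as the arm can. A call is refused whole if a number of a shift passes 62.5 or a number of a turn 10.7, either way. A call with a gripper value outside its range is refused whole. The fingers move at their own pace and stop on an object; FORCE is the grip in N (left out, the last holds). Time passes only in rows, so rows that do not move let the fingers close. It gives the time, the measured TCP pose, the force, the opening and the grip force at its end, in the units of the state.
- bot.get_state(): the state, without advancing time (a new reading comes with each control period).
- bot.snapshot(name): name is "side" or "top" or "wrist"; returns the picture (480x640x3 uint8, red, green, blue); there is no depth.
- bot.camera_info(name): a dict with "K" (3x3 intrinsics, pixels), "world_from_camera" (4x4, takes a point from camera to world coordinates); the wrist camera has in their place "mount" (4x4, takes a point from camera to tool coordinates, whose origin is the TCP and whose axes are the flange's). Camera axes: x right, y up, looking along -z (the intrinsics and any distortion apply to the point x, -y, -z); pixel columns grow to the right and rows downward; lengths in mm; the calibration is good to about 2 mm. A picture is of the moment at which its call begins: read the wrist's pose just before it. camera_info takes no time and is no camera call.
- bot.finish_job(): hands the job in; it is judged then, once.
The state is a dict: "time": time; "q": joint angles; "qd": joint speeds; "joint_efforts": joint torques, N m; "tool_pos": TCP position; "tcp_rot": TCP orientation; "ft_force": force on the tool from outside, world axes, zero at the start; "torque": the same for the moment, N m; "gripper_width": finger opening in mm; "grasp_force": force on a finger pad.
Only numpy, scipy, OpenCV 4.12 (cv2) and the standard library are available. Lean on these libraries where they do the work, as an engineer would, in place of code of your own. Each camera call takes 0.05 s, during which the arm holds its last target. There are 200 camera calls.

## Working session

There is one attempt and no reset: what is moved stays moved. The work goes in short steps, Python scripts to look and compute and a shell command to move; the robot and the scene stay as the last step left them, time stands still between calls to the robot, and variables do not carry over. Pictures are saved under pics/ and viewed, at most 10 in all, crops included, and the job is handed in when it is done.

```bash
mkdir -p pics; python3 - <<'E'
from bench import bot
import cv2,numpy as np
s=bot.get_state();print(s['tool_pos'],s['tcp_rot'],s['time'])
for n in("top","side"):
    im=bot.snapshot(n);cv2.imwrite(f'pics/{n}0.png',im[:,:,::-1])
for n in("top","side","wrist"):
    print(n,{k:(np.round(v,3).tolist() if not isinstance(v,(str,dict)) else v) for k,v in bot.camera_info(n).items()})
E
```

```text
[145.46751546 632.87585208 200.21661116] [-3.54088559e-01 -3.12151076e+00  2.82047237e-03] 0.0
top {'K': [[505.528, 0.0, 318.127], [0.0, 505.528, 233.721], [0.0, 0.0, 1.0]], 'world_from_camera': [[0.016, 0.985, -0.172, 395.149], [-1.0, 0.015, -0.003, 26.621], [-0.0, 0.172, 0.985, 878.077], [0.0, 0.0, 0.0, 1.0]]}
side {'K': [[498.907, 0.0, 310.673], [0.0, 498.907, 241.26], [0.0, 0.0, 1.0]], 'world_from_camera': [[-0.994, 0.058, -0.095, 407.045], [-0.11, -0.655, 0.748, 699.361], [-0.019, 0.754, 0.657, 690.549], [0.0, 0.0, 0.0, 1.0]]}
wrist {'K': [[416.315, 0.0, 321.503], [0.0, 416.315, 239.939], [0.0, 0.0, 1.0]], 'mount': [[-0.001, 0.959, 0.284, 71.973], [1.0, 0.001, 0.0, -0.433], [0.0, 0.284, -0.959, -173.133], [0.0, 0.0, 0.0, 1.0]]}
```

View pics/top0.png

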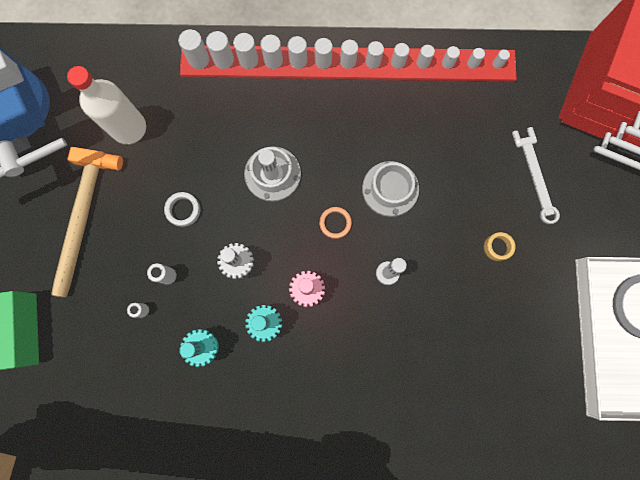

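View pics/side0.png

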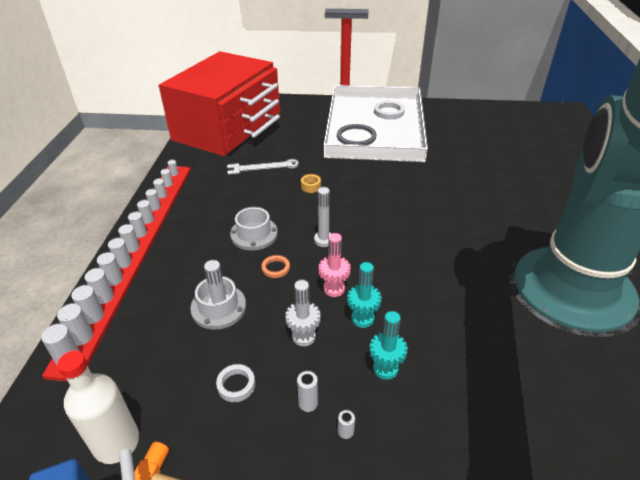

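The top view shows the steel gear shaft with its gear at about (235,260), and the empty stand at (390,187). In the side view they are at (302,315) and (253,225). Next I'll extract the gear, neck and rim contours.

```bash
python3 - <<'E'
import cv2,numpy as np
t=cv2.imread('pics/top0.png');s=cv2.imread('pics/side0.png')
def c(im,x,y,w=80,h=60): return cv2.resize(im[y-h//2:y+h//2,x-w//2:x+w//2],(400,300),interpolation=cv2.INTER_CUBIC)
o=np.vstack([np.hstack([c(t,235,260),c(t,390,187)]),np.hstack([c(s,302,300),c(s,253,225)])])
cv2.imwrite('pics/crops.png',o)
E
cat > h.py <<'E'
import numpy as np,cv2
from bench import bot
def ray(name,uv,state=None):
    ci=bot.camera_info(name);K=np.array(ci['K'])
    if name=='wrist':
        T=np.eye(4);T[:3,:3]=cv2.Rodrigues(np.array(state['tcp_rot'],float))[0];T[:3,3]=state['tool_pos'];T=T@np.array(ci['mount'])
    else:T=np.array(ci['world_from_camera'])
    d=np.linalg.inv(K)@[uv[0],uv[1],1];d=T[:3,:3]@[d[0],-d[1],-d[2]]
    return T[:3,3],d
def plane(name,uv,z,state=None):
    o,d=ray(name,uv,state);return o+d*(z-o[2])/d[2]
def tri(rs):
    A=0;b=0
    for o,d in rs:
        d=d/np.linalg.norm(d);P=np.eye(3)-np.outer(d,d);A=A+P;b=b+P@o
    return np.linalg.solve(A,b)
E
```

```text
(no output)
```

View pics/crops.png

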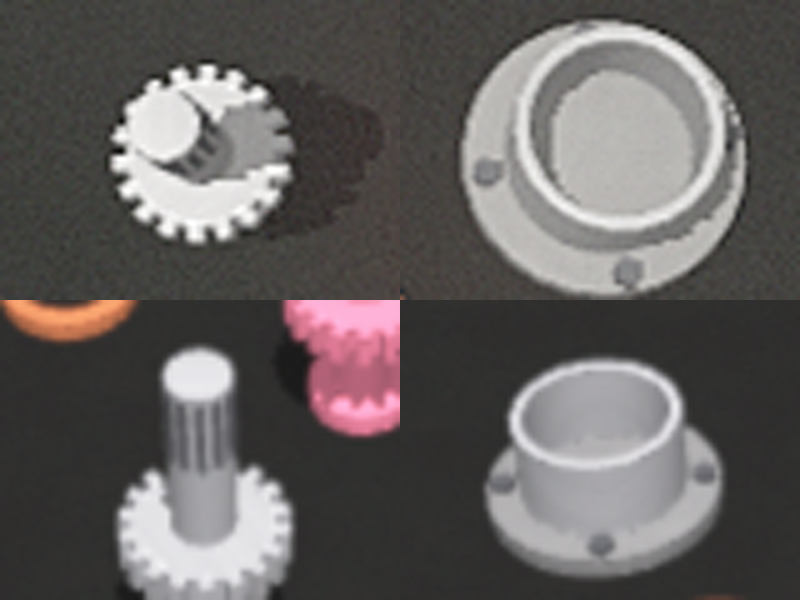

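In the crops, the shaft top is at top-view (228.2,254.8) and side-view (301.8,285.2). The gear centre is at top-view (235.4,260.6). The tube rim centre is at top-view (394.0,182.2) and side-view (252.4,217.8).

```bash
python3 - <<'E'
from h import *
a=-0.4
T=lambda n,u,v,z:print(n,z,plane(n,(u+a,v+a),z).round(1))
T('top',228.2,254.8,130);T('side',301.8,285.2,130);T('top',235.4,260.6,60)
T('top',394,182.2,48);T('side',252.4,217.8,48)
print(tri([ray('top',(227.8,254.4)),ray('side',(301.4,284.8))]),tri([ray('top',(393.6,181.8)),ray('side',(252,217.4))]))
print(cv2.Rodrigues(np.array(bot.get_state()['tcp_rot']))[0].round(3))
T('top',306,284,130);T('top',258,322,130);T('top',399,265,130);T('top',154,272,60);T('top',267,157,110)
E
```

```text
top 130 [492.7 163.3 130. ]
side 130 [491.5 165.1 130. ]
top 60 [492.5 163.9  60. ]
top 48 [631.9 -97.4  48. ]
side 48 [630.4 -96.1  48. ]
[492.31164408 163.5217618  128.3822406 ] [631.49887032 -97.57978134  46.96023415]
[[-0.975  0.224 -0.   ]
 [ 0.224  0.975 -0.002]
 [-0.    -0.002 -1.   ]]
top 130 [451.   46.3 130. ]
top 130 [394.6 115.2 130. ]
top 130 [481.4 -91.3 130. ]
top 60 [471.8 295.1  60. ]
top 110 [652.4 112.7 110. ]
```

```bash
python3 -m creep '[[[0,0,-30,0,0],[0,0,-30,0,0],[-28,-24,0,0,0],[-28,-24,0,0,0],[-28,-24,0,0,0],[-28,-24,0,0,0],[-28,-24,0,0,0],[-28,-24,0,0,0],[-28,-24,0,0,0],[-28,-24,0,0,0],[-28,-24,0,0,0],[-28,-24,0,0,0],[-28,-24,0,0,0],[-28,-24,0,0,0],[-28,-24,0,0,0],[-28,-24,0,0,0],[-28,-24,0,0,0],[0,0,0,0,0]]]' 60
```

```text
time: 2.35
tool_pos: [475.5, 185.6, 261.0]
tcp_rot: [0.363, 3.12, -0.002]
ft_force: [-0.4, 0.2, 0.0]
gripper_width: 85.2
grasp_force: 0.0
```

```bash
python3 - <<'E'
from h import *
s=bot.get_state();im=bot.snapshot('wrist');cv2.imwrite('pics/w1.png',im[:,:,::-1])
print(s['time'],s['tool_pos'],s['q'])
R=cv2.Rodrigues(np.array(s['tcp_rot']))[0];print((R.T@(np.array([492.2,164,71])-s['tool_pos'])).round(1))
E
```

```text
2.35 [475.53910875 185.61463338 260.97180896] [-0.71321338  0.16449522  0.31064882  1.88840266 -0.05503143  1.09735958
  0.95789486]
[-21.1 -17.  190. ]
```

View pics/w1.png

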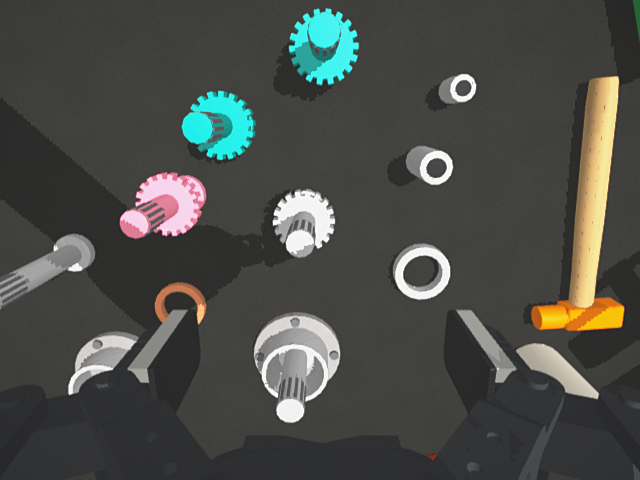

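The wrist view shows the steel shaft's top at (300,243), with its gear at (304,221). The space around it is clear.

```bash
python3 - <<'E'
from h import *
s=bot.get_state();im=cv2.imread('pics/w1.png',0)
p=plane('wrist',(300,243),130,s);g=plane('wrist',(304,221),60,s)
R=cv2.Rodrigues(np.array(s['tcp_rot']))[0]
print(p,g,R.T@(p-s['tool_pos']))
E
```

```text
[490.42249563 166.35880499 130.        ] [490.45430952 166.54544037  60.        ] [-20.43681646 -16.99975596 130.86504617]
```

```bash
python3 -m creep '[[[-7,-6,20,0,0],[-7,-6,20,0,0],[-7,-6,20,0,0],[0,0,20,0,0],[0,0,0,0,0],[0,0,0,0,0]]]'
python3 - <<'E'
from h import *
for i in range(2): im=bot.snapshot('wrist')
s=bot.get_state();im=bot.snapshot('wrist');cv2.imwrite('pics/w2.png',im[:,:,::-1])
s2=bot.get_state();np.save('s.npy',np.r_[s['tool_pos'],s['tcp_rot']])
print(s['tool_pos'],s2['tool_pos'],s['tcp_rot'])
R=cv2.Rodrigues(np.array(s['tcp_rot']))[0];print((R.T@(np.array([492.2,164,71])-s['tool_pos'])).round(1))
E
```

```text
time: 3.15
tool_pos: [490.7, 167.3, 181.8]
tcp_rot: [0.352, 3.121, 0.001]
ft_force: [-0.6, -0.7, 0.6]
gripper_width: 85.1
grasp_force: 0.0
[491.06477305 167.07363374 182.12771889] [491.09904238 166.94459957 182.11503305] [3.52515531e-01 3.12046487e+00 1.71851626e-03]
[ -1.7  -2.9 111.1]
```

View pics/w2.png

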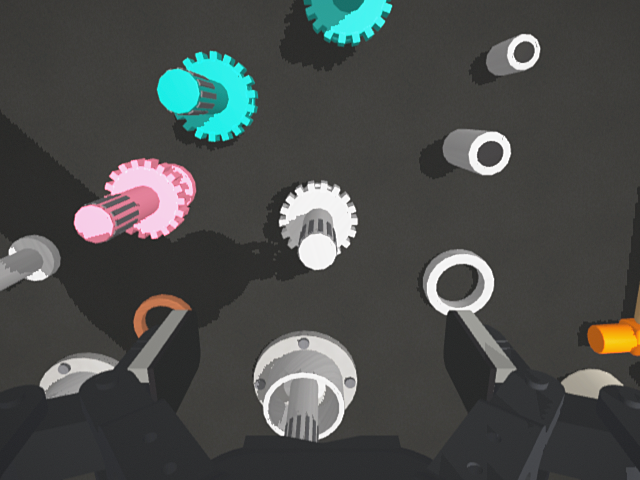

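The steel shaft's top is now at (318,250) and its gear centre at (318,219). The shaft is nearly centred between the fingers.

```bash
python3 - <<'E'
from h import *
v=np.load('s.npy');s=dict(tool_pos=v[:3],tcp_rot=v[3:])
R=cv2.Rodrigues(v[3:])[0]
for uv,z in(((318,250),130),((318,219),60)):
    p=plane('wrist',uv,z,s);print(p,(R.T@(p-v[:3])).round(1))
E
```

```text
[491.22401804 164.49313879 130.        ] [-0.7 -2.5 52.1]
[490.06531018 164.25949054  60.        ] [  0.5  -3.1 122.1]
```

```bash
python3 -m creep '[[[-0.7,-2.6,0,0,0],[0,0,20,0,0],[0,0,20,0,0],[0,0,20,0,0],[0,0,20,0,0],[0,0,16,0,0],[0,0,14,0,0],[0,0,0,0,0],[0,0,0,0,0],[0,0,0,0,1],[0,0,0,0,1],[0,0,0,0,1],[0,0,0,0,1],[0,0,0,0,1],[0,0,0,0,1],[0,0,0,0,1]]]' 60
```

```text
time: 5.3
tool_pos: [491.1, 163.9, 71.5]
tcp_rot: [0.354, 3.121, 0.001]
ft_force: [-1.1, 1.0, 5.8]
gripper_width: 20.3
grasp_force: 58.7
```

```bash
python3 -m creep '[[[0,0,-10,0,1],[0,0,-20,0,1],[0,0,-25,0,1],[0,0,-25,0,1],[0,0,-25,0,1],[0,0,-20,0,1],[0,0,-15,0,1],[0,0,0,0,1]]]'
python3 -m creep '[[[-7,-8,0,0,1],[-15,-17,0,0,1],[-16,-18,0,0,1],[-16,-19,0,0,1],[-16,-19,0,0,1],[-16,-19,0,0,1],[-16,-18,0,0,1],[-16,-18,0,0,1],[-16,-18,0,0,1],[-16,-18,0,0,1],[-16,-18,0,0,1],[-15,-17,0,0,1],[-14,-16,0,0,1],[0,0,0,0,1],[0,0,0,0,1],[0,0,0,0,1]]]'
python3 - <<'E'
from h import *
s=bot.get_state();im=bot.snapshot('wrist');im2=bot.snapshot('side');np.save('s.npy',np.r_[s['tool_pos'],s['tcp_rot']])
c=cv2.resize(im2[100:340,140:380],(600,600))
im=cv2.resize(im,(480,360));c=cv2.resize(im2[130:310,180:340],(320,360))
cv2.imwrite('pics/w3.png',np.hstack([im,c])[:,:,::-1])
cv2.imwrite('pics/w3full.png',bot.snapshot('top')[:,:,::-1])
print(s['tool_pos'],s['tcp_rot'],s['gripper_width'],s['grasp_force'])
R=cv2.Rodrigues(np.array(s['tcp_rot']))[0];print((R.T@(np.array([631.2,-97,81])-s['tool_pos'])).round(1))
E
```

```text
time: 6.3
tool_pos: [491.0, 163.6, 211.7]
tcp_rot: [0.354, 3.121, 0.001]
ft_force: [1.0, 0.1, -5.2]
gripper_width: 20.3
grasp_force: 59.5
time: 8.3
tool_pos: [630.8, -96.3, 211.1]
tcp_rot: [-0.352, -3.121, -0.001]
ft_force: [-0.4, -0.0, -6.1]
gripper_width: 20.2
grasp_force: 59.3
[630.79307199 -96.33643983 211.08775457] [-3.51917716e-01 -3.12141951e+00 -1.08419688e-03] 20.19593478742526 59.272717237472534
[ -0.6  -0.6 130.1]
```

View pics/w3.png

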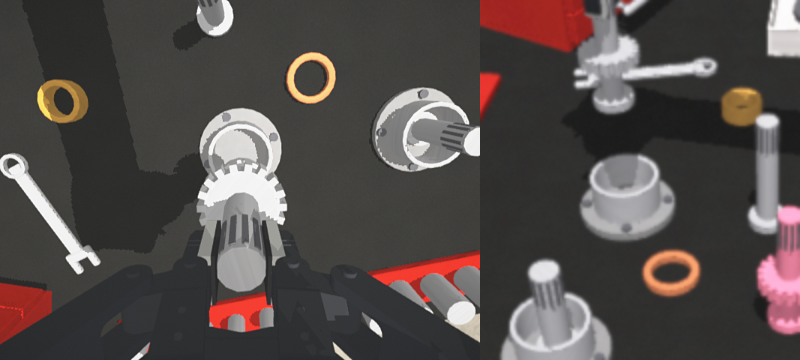

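The wrist view (left) shows the stand in line with the held shaft, both at about column 241. The side crop (right) shows the shaft hanging upright over the tube. I'll lower it to just above the rim and look again.

```bash
python3 -m creep '[[[-0.5,-0.5,10,0,1],[0,0,15,0,1],[0,0,15,0,1],[0,0,15,0,1],[0,0,15,0,1],[0,0,10,0,1],[0,0,0,0,1],[0,0,0,0,1],[0,0,0,0,1]]]'
python3 - <<'E'
from h import *
im2=bot.snapshot('side');t=bot.snapshot('top')
c=cv2.resize(im2[140:260,200:310],(400,436));d=cv2.resize(t[120:240,340:450],(400,436))
cv2.imwrite('pics/w4.png',np.hstack([c,d])[:,:,::-1])
print(bot.get_state()['tool_pos'])
E
```

```text
time: 9.57
tool_pos: [631.8, -98.0, 132.0]
tcp_rot: [0.354, 3.12, 0.0]
ft_force: [1.0, -0.3, -5.4]
gripper_width: 20.5
grasp_force: 59.2
[631.64307058 -97.99806974 131.80930402]
```

View pics/w4.png

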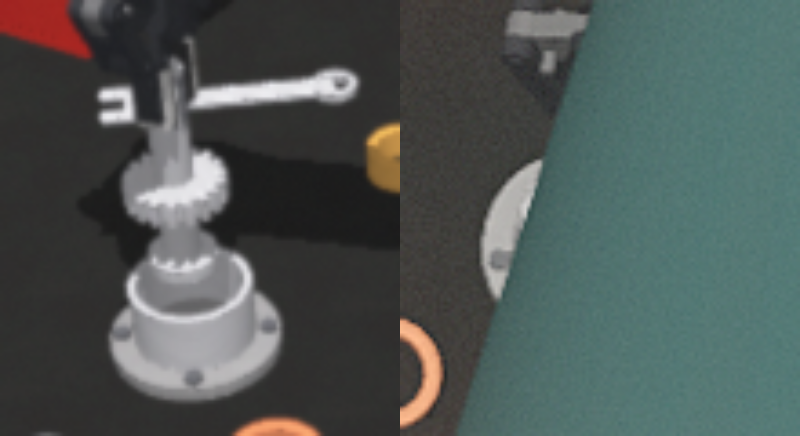

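```bash
python3 - <<'E'
from h import *
ci=bot.camera_info('side');W=np.linalg.inv(np.array(ci['world_from_camera']));K=np.array(ci['K'])
for p in((631.7,-98,60.5),(631.7,-98,70.5),(631.7,-98,48),(641.7,-98,60)):
    c=W[:3]@[*p,1];u=K@[c[0],-c[1],-c[2]];u=u[:2]/u[2];print(p,u.round(1),((u-[200,140])*3.636).round(0))
E
```

```text
(631.7, -98, 60.5) [251.  212.1] [185. 262.]
(631.7, -98, 70.5) [250.5 208.2] [184. 248.]
(631.7, -98, 48) [251.6 216.8] [188. 279.]
(641.7, -98, 60) [246.3 212. ] [168. 262.]
```

The side view shows the foot (crop column 181) just above the rim (column 190). Allowing for height, the foot sits about 3 mm too far in +x, so I'll correct that and lower.

```bash
python3 -m creep '[[[2.4,-0.6,0,0,1],[0,0,10,0,1],[0,0,10,0,1],[0,0,10,0,1],[0,0,10,0,1],[0,0,0,0,1],[0,0,0,0,1]]]'
python3 -m creep '[[[0,0,3,0,1],[0,0,2,0,1],[0,0,2,0,1],[0,0,0,0,1],[0,0,0,0,1]]]'
```

```text
time: 10.55
tool_pos: [629.1, -98.1, 91.3]
tcp_rot: [0.354, 3.121, -0.0]
ft_force: [0.4, -0.6, -5.0]
gripper_width: 20.5
grasp_force: 59.2
time: 11.18
tool_pos: [628.9, -98.0, 84.3]
tcp_rot: [0.354, 3.121, 0.0]
ft_force: [0.3, 0.6, -5.4]
gripper_width: 20.0
grasp_force: 59.2
```

```bash
python3 -m creep '[[[0,0,1,0,1],[0,0,1,0,1],[0,0,0,0,1],[0,0,0,0,1]]]'
python3 -m creep '[[[0,0,0.6,0,1],[0,0,0,0,1],[0,0,0,0,1]]]'
```

```text
time: 11.68
tool_pos: [628.9, -98.0, 82.2]
tcp_rot: [0.354, 3.122, 0.0]
ft_force: [-0.4, -0.3, -5.1]
gripper_width: 20.3
grasp_force: 59.2
time: 12.05
tool_pos: [628.9, -98.0, 81.7]
tcp_rot: [0.354, 3.121, 0.0]
ft_force: [-0.1, -0.2, -4.9]
gripper_width: 20.2
grasp_force: 59.4
```

Not in contact yet, so I'll continue in small steps.

```bash
python3 -m creep '[[[0,0,0.6,0,1],[0,0,0,0,1],[0,0,0,0,1]]]' | grep -E 'pos|ft'
python3 -m creep '[[[0,0,0.5,0,1],[0,0,0,0,1],[0,0,0,0,1]]]' | grep -E 'pos|ft'
```

```text
tool_pos: [629.2, -98.1, 81.6]
ft_force: [-0.8, 0.0, 1.9]
tool_pos: [629.5, -98.1, 81.6]
ft_force: [-2.3, 0.2, 5.3]
```

The force turned upward at z = 81.6, which is the expected floor height, so the foot is on the bottom. I'll open, retreat straight up, move aside and check.

```bash
python3 -m creep '[[[0,0,0,0,0.6],[0,0,0,0,0.5],[0,0,0,0,0.2],[0,0,0,0,0],[0,0,0,0,0],[0,0,0,0,0],[0,0,-5,0,0],[0,0,-15,0,0],[0,0,-20,0,0],[0,0,-25,0,0],[0,0,-25,0,0],[0,0,-25,0,0],[0,0,-25,0,0],[0,0,-20,0,0],[0,0,0,0,0],[0,0,0,0,0],[0,0,0,0,0]]]'
python3 - <<'E'
from h import *
im2=bot.snapshot('side');w=bot.snapshot('wrist')
c=cv2.resize(im2[130:310,180:340],(320,360))
cv2.imwrite('pics/w5.png',np.hstack([cv2.resize(w,(480,360)),c])[:,:,::-1])
E
```

```text
time: 14.92
tool_pos: [628.2, -97.9, 239.6]
tcp_rot: [-0.354, -3.12, 0.0]
ft_force: [0.7, -0.3, -0.0]
gripper_width: 85.5
grasp_force: 0.0
```

View pics/w5.png

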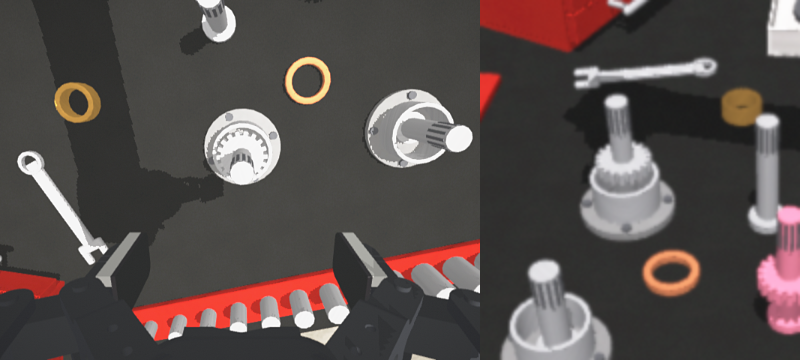

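The gear shaft stands upright in the tube, with its gear just above the rim. The gripper is clear and the other two shafts haven't moved.

```bash
python3 -c "
from bench import bot
print(bot.finish_job())"
```

```text
the job is handed in; nothing more can be done
None
```

The gear shaft is standing upright, foot down, on the floor of the empty stand's tube; the other two shafts were left as they were, and the job was handed in at about 15 s.

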